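Hold the beamsplitter cube over its bonding seat

ROBOT

A 6-joint arm with a two-finger parallel gripper is mounted at the origin on a cart in front of the work surface, level with it; the furniture and walls round the work are solid. World frame = base frame: x ahead of the robot, y to its left, z up, the work surface at z = 0. Lengths are in m, angles in rad, forces in N, time in s.
With the tool pointing down it reaches from about 0.275 to 0.875 m from the base axis. Payload 12.5 kg.
Tool frame: the origin (TCP) lies at the very end of the fingers, on their centre line; the grasp point (between the pads) lies 19 mm behind it; z points along the fingers, y is the line along which they close (so a half turn about z gives the same grasp; the last joint's range is limited). The gripper opens to 85 mm and grips with 20 to 120 N. Pads are 22 mm wide; open, the fingers measure 114 mm over their backs; the gripper's body (76 mm by 85 mm) begins 54 mm behind the grasp point. The pads swing forward as they close: fully open they stand 13 mm farther back than shut.
Start: joints at [1.215, 0.351, 1.652, -0, 1.139, -0.085], TCP at [0.147, 0.53, 0.231] pointing down, gripper open.
Joint ranges: [-2.75, 2.75], [-0.79, 2.1], [0.01, 2.65], [-1.57, 4.71], [0.07, 3.14], [-2.87, 2.87]. Speed limits (rad/s): [2.22, 2.22, 2.79, 3.14, 3.14, 3.14].

INTERFACE

Orientations are given as a 3x3 rotation matrix whose columns are the frame's x, y, z axes.
In Python, from bench import manip gives the robot as it stands. Calls block until the motion is done:
- manip.move_ptp(position, orientation): joint-space move of the TCP to a pose.
- manip.move_l(position, attitude=None, max_speed=0.15): straight line of the TCP; attitude=None keeps the orientation; max_speed is the mean speed in m/s.
- manip.move_j(angles): joint-space move.
- manip.set_gripper(opening, effort=None): opening from 0.0 (shut) to 1.0 (fully open); effort is the grip in N (None keeps the last); returns when the fingers have stopped.
- manip.dwell(seconds).
- manip.inverse_kinematics(position, orientation): joint angles nearest the present ones, or None.
- manip.grab_frame(name): name is "scene" or "top" or "wrist"; returns (picture, depth): 384x512x3 uint8, red, green, blue; 384x512 float32, m along the optical axis (not along the pixel's ray), 0 where there is no reading.
- manip.get_calibration(name): a dict with "camera_matrix" (3x3 intrinsics, pixels), "R" (3x3) and "t" (3): a world point X has camera coordinates R X + t. Camera axes: x right, y down, z forward; pixel columns grow to the right and rows downward; lengths in m; the calibration is good to about 2 mm. A picture is of the moment at which its call begins: read the wrist's pose just before it. get_calibration takes no time and is no camera call; for the wrist camera it gives the pose at the moment of the call.
A pose or a line that the arm cannot do raises manip.Unreachable and nothing moves.
- manip.sign_off(): hands the job in; it is judged then, once.
Trained networks look in the newest picture that a camera, given by its name, has taken for a name from the list of things; names that differ only in an ending like _2 or _b are one class to them, and where a whole thing is asked for, a point or a joint stands for the part that bears it (a point fixed in the world has none). Each returns a list of dicts, best first, with "confidence" (0 to 1); they miss things now and then, are a little off and sometimes report something else, mostly with a low value. They report only what shows in the picture. A call takes as long as a camera call. They do not tell look-alikes from the thing itself.
- manip.look_for(camera, name): "at" ([x, y, z] in m, in world coordinates, good to about 4 mm: the middle of the surface that is visible of it).
Readings, each from a call of its own:
- manip.current_time(): time.
- manip.current_qpos(): joint angles.
- manip.current_joint_vel(): joint speeds.
- manip.current_joint_torque(): joint torques, N m.
- manip.current_ee_pos(): TCP position.
- manip.current_tcp_rot(): TCP orientation.
- manip.current_force(): force on the tool from outside, world axes, zero at the start.
- manip.current_ft_torque(): the same for the moment, N m.
- manip.current_grip_width(): opening from 0.0 (shut) to 1.0 (fully open).
- manip.current_grip_force(): force on a finger pad.
Only numpy, scipy, OpenCV 4.12 (cv2) and the standard library are available. Lean on these libraries where they do the work, as an engineer would, in place of code of your own. Each camera call takes 0.05 s, during which the arm holds its last target. There are 200 camera calls.

TASK

Pick up the black beamsplitter cube, carry it over the top of the upright beam guard, and hold it still about 15 mm above the pocket floor of the square bonding seat on the other side, level, centred and with its sides square to the pocket, so that a colleague can put adhesive underneath. Do not let the cube or the gripper touch the guard or the seat, and leave the other things on the table where they are. Finish there with the cube still in the gripper: do not lower it or let go.

Things in the scene. Friction and masses are not known exactly. Their poses are not given: they have to be found in the camera images.
- cage_cube: black cage cube (the beamsplitter cube), 39 x 39 mm and 40 mm tall, with round windows in its sides, about 0.18 kg, loose, standing on the table on one side (left or right, it varies) of the beam guard. Origin: centre of its underside; z up, x and y square to its sides. Any of its four sides may face any side of the seat.
- seat_floor (a point): centre of the pocket floor on top of the bonding seat, 60 mm above the table; z up, x and y square to the pocket. The seat is fixed: a bare-metal square platform 60 x 60 mm on a round pedestal on a 64 x 50 mm dark foot. Lips 4 mm high round its edge leave a square pocket 48 mm wide. It stands on the other side of the guard from the cube.
- bonding_seat: the fixed bonding seat that carries seat_floor. Origin: centre of its foot's underside on the table, straight below seat_floor; same axes.
- beam_guard: upright black panel, fixed, 260 mm long, 6 mm thick, 100 mm high, on two dark feet 34 mm along it and 44 mm across; it stands between cube and seat. Origin: centre of its underside on the table; x along the panel (roughly away from the robot), y across it, z up.
- stand_mirror_b: mirror on a black post stand, 65 x 54 mm foot, 133 mm tall, loose; stands beyond the far end of the guard. Origin: centre of its underside.
- tape_roll: roll of masking tape lying flat, 77 mm across, 19 mm high, loose. Origin: centre of its underside.
- sensor_head: round black sensor head, 60 mm across, 22 mm high, loose. Origin: centre of its underside.
- short_post: bare steel post standing on end, 13 mm thick, 75 mm tall, loose. Origin: centre of its underside.
- clamp_fork: black two-pronged clamp fork lying flat, 81 x 26 x 10 mm, loose. Origin: centre of its underside.
Things that resemble listed ones, but are neither listed nor needed, are in the scene too. Leave any brown look-alike of the bonding_seat alone.

How it is judged:
On the way, in this order (a step that is already met when the one before it is completed fails the run):
1. the cube is lifted off the table in the fingers (height (world z) of cage_cube above 0.03 m and contact force between cage_cube and the fingers above 0.5 N), for 0.1 s.
2. the held cube is above the beam guard, its underside higher than the guard's top (y of cage_cube in the frame of beam_guard between -0.05 and 0.05 m and x of cage_cube in the frame of beam_guard between -0.14 and 0.14 m and height (world z) of cage_cube above 0.1 m and contact force between cage_cube and the fingers above 0.5 N), for 0.02 s.
At the end, for the whole second after the job is handed in: Cube held still in the fingers, underside 8 to 22 mm above the pocket floor, centre within 7 mm of the pocket's centre, upright within 0.1 rad, square to the pocket (any of four ways) within 0.12 rad; nothing touches seat or guard; no bystander moved 15 mm (horizontal distance between cage_cube and seat_floor below 0.007 m and z of cage_cube in the frame of seat_floor between 0.008 and 0.022 m and angle between cage_cube's own z axis and vertical below 0.1 rad and (angle between the x axis of cage_cube and the x axis of seat_floor, either way round below 0.12 rad or angle between the x axis of cage_cube and the y axis of seat_floor, either way round below 0.12 rad) and contact force between cage_cube and the fingers above 0.5 N and contact force between each of bonding_seat, beam_guard and anything else below 0.1 N and linear speed of cage_cube below 0.01 m/s and distance of each of stand_mirror_b, tape_roll, sensor_head, short_post, clamp_fork from where it was at the start of the episode below 0.015 m); the arm keeps its last pose, push and grip.
It fails at once if the guard is touched (contact force between beam_guard and anything else above 0.5 N).
It fails at once if the seat is touched (contact force between bonding_seat and anything else above 0.5 N).
It fails at once if another thing on the table is pushed out of its place (distance of any of stand_mirror_b, tape_roll, sensor_head, short_post, clamp_fork from where it was at the start of the episode above 0.015 m).
It also fails if it takes over 38 s, if anything falls off the work surface, if the arm or the gripper's body presses on something with over 40 N, if the wrist force passes 120 N, or if a joint passes its speed limit or range.

## Working session

There is one attempt and no reset: what is moved stays moved. The work goes in short steps, each a Python script; the robot and the scene stay as the last script left them, time stands still between calls to the robot, and variables do not carry over. Pictures are saved under pics/ and viewed, at most 10 in all, crops included, and the job is handed in when it is done.

```bash
mkdir -p pics; ls
python3 - <<'E'
from bench import manip
import cv2,numpy as np
for c in("top","scene"):
    p,d=manip.grab_frame(c); cv2.imwrite(f"pics/{c}0.png",p[:,:,::-1]); np.savez(f"{c}0.npz",p=p,d=d,**manip.get_calibration(c))
    K=manip.get_calibration(c)
    for n in("cage_cube","bonding_seat","beam_guard","stand_mirror_b","tape_roll","sensor_head","short_post","clamp_fork"):
        for r in manip.look_for(c,n):
            q=K["R"]@np.array(r["at"])+K["t"]; u=K["camera_matrix"]@q
            print(c,n,np.round(r["at"],3),round(r["confidence"],2),(u[:2]/u[2]).astype(int))
print(manip.current_time())
E
```

```text
pics
top cage_cube [0.465 0.167 0.042] 0.72 [192 220]
top bonding_seat [0.47  0.286 0.06 ] 0.89 [143 217]
top bonding_seat [ 0.449 -0.193  0.061] 0.67 [336 228]
top bonding_seat [ 0.489 -0.006  0.013] 0.4 [261 212]
top beam_guard [ 0.488 -0.006  0.009] 0.76 [261 213]
top stand_mirror_b [0.689 0.056 0.046] 0.56 [237 133]
top tape_roll [0.65  0.208 0.022] 0.59 [180 149]
top sensor_head [0.387 0.083 0.019] 0.68 [225 251]
top clamp_fork [ 0.695 -0.091  0.008] 0.52 [293 135]
scene bonding_seat [0.46  0.282 0.054] 0.77 [147 191]
scene bonding_seat [ 0.434 -0.203  0.056] 0.69 [319 261]
scene beam_guard [ 0.463 -0.009  0.054] 0.69 [242 224]
scene stand_mirror_b [0.689 0.038 0.102] 0.63 [276 163]
scene tape_roll [0.643 0.202 0.02 ] 0.85 [217 182]
scene sensor_head [0.383 0.074 0.024] 0.67 [190 242]
scene sensor_head [0.452 0.158 0.031] 0.18 [183 214]
scene short_post [ 0.386 -0.064  0.044] 0.64 [243 255]
scene clamp_fork [ 0.686 -0.084  0.01 ] 0.64 [315 206]
0.9
```

Run:
```python
import cv2
t=cv2.imread("pics/top0.png");s=cv2.imread("pics/scene0.png")
cv2.imwrite("pics/top0c.png",cv2.resize(t[100:300,110:376],None,fx=3,fy=3,interpolation=cv2.INTER_CUBIC))
```

```text
(no output)
```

View pics/top0c.png

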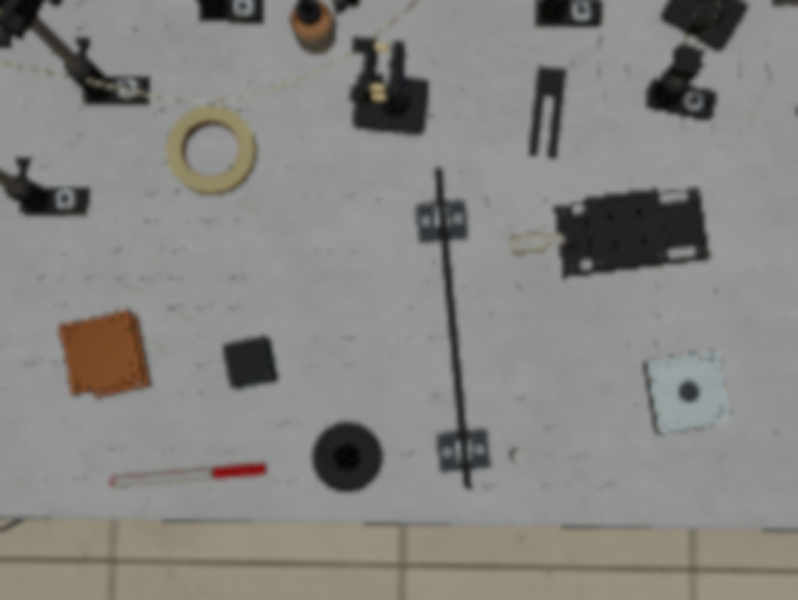

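View pics/scene0.png

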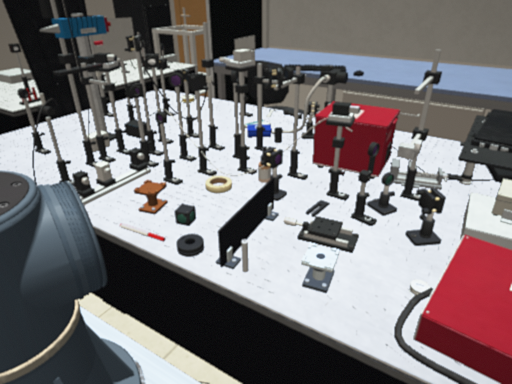

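The cube is the black box at top pixel (192,220), left of the guard. There are two seat candidates: brown at (143,217) and bare metal at (336,228). The bare-metal one fits the description, and it stands across the guard from the cube. Next I'll get precise poses from the depth image, then a wrist close-up.

```bash
cat > h.py <<'E'
import numpy as np,cv2
def cloud(d,K):
    v,u=np.mgrid[:d.shape[0],:d.shape[1]]; M=np.array(K["camera_matrix"])
    c=np.stack([(u-M[0,2])/M[0,0]*d,(v-M[1,2])/M[1,1]*d,d],-1)
    X=(c-np.array(K["t"]))@np.array(K["R"]); X[d<=0]=np.nan; return X
def rect(X,c,r,z0,z1):
    m=(np.hypot(X[...,0]-c[0],X[...,1]-c[1])<r)&(X[...,2]>z0)&(X[...,2]<z1)
    P=X[m]; a=cv2.minAreaRect((P[:,:2]*1000).astype(np.float32))
    ang=(a[2]+45)%90-45
    return np.round(a[0],1),np.round(a[1],1),round(ang,1),len(P),round(np.median(P[:,2])*1000,1)
def down(yaw): # tool z down, tool y (closing) at yaw from world y
    c,s=np.cos(yaw),np.sin(yaw); return np.array([[c,s,0],[s,-c,0],[0,0,-1.]])
E
python3 - <<'E'
from h import *
z=np.load("top0.npz"); X=cloud(z["d"],z)
print("cube",rect(X,(.465,.167),.04,.03,.05)); print("seat",rect(X,(.449,-.193),.055,.05,.075)); print("guard",rect(X,(.488,-.006),.16,.09,.11))
from bench import manip
R=manip.current_tcp_rot();print(np.round(R,2))
C=manip.get_calibration("wrist");print(np.round(C["R"],2),-C["R"].T@C["t"]-manip.current_ee_pos(),C["camera_matrix"])
for p,y in(((.465,.167,.2),0),((.449,-.193,.2),0)):
  for k in(0,np.pi/2,-np.pi/2,np.pi): print(p,k,manip.inverse_kinematics(p,down(k)))
E
```

```text
cube (array([465.9, 168.2]), array([38.4, 38.7]), 12.5, 237, np.float64(39.5))
seat (array([ 445.5, -198.5]), array([59.9, 60.4]), 9.4, 603, np.float64(62.5))
guard (array([494.2,  -3.9]), array([259.2,   6. ]), 6.1, 271, np.float64(101.3))
[[-0.96  0.27 -0.  ]
 [ 0.27  0.96  0.  ]
 [ 0.    0.   -1.  ]]
[[ 0.27  0.96 -0.  ]
 [ 0.93 -0.26  0.27]
 [ 0.26 -0.07 -0.96]] [-0.06536395  0.01889789  0.14245261] [[323.84379125   0.         257.30042673]
 [  0.         323.84379125 189.71016448]
 [  0.           0.           1.        ]]
(0.465, 0.167, 0.2) 0 [ 2.50539841e-01  2.87394811e-01  1.82655310e+00 -4.44089210e-16
  1.02764474e+00  1.82133617e+00]
(0.465, 0.167, 0.2) 1.5707963267948966 [ 2.50539841e-01  2.87394811e-01  1.82655310e+00 -4.44089210e-16
  1.02764474e+00  2.50539841e-01]
(0.465, 0.167, 0.2) -1.5707963267948966 None
(0.465, 0.167, 0.2) 3.141592653589793 [ 2.50539841e-01  2.87394811e-01  1.82655310e+00 -4.44089210e-16
  1.02764474e+00 -1.32025649e+00]
(0.449, -0.193, 0.2) 0 [-5.01256575e-01  2.77933572e-01  1.83965427e+00 -4.44089210e-16
  1.02400481e+00  1.06953975e+00]
(0.449, -0.193, 0.2) 1.5707963267948966 [-5.01256575e-01  2.77933572e-01  1.83965427e+00 -4.44089210e-16
  1.02400481e+00 -5.01256575e-01]
(0.449, -0.193, 0.2) -1.5707963267948966 [-5.01256575e-01  2.77933572e-01  1.83965427e+00 -4.44089210e-16
  1.02400481e+00  2.64033608e+00]
(0.449, -0.193, 0.2) 3.141592653589793 [-5.01256575e-01  2.77933572e-01  1.83965427e+00 -4.44089210e-16
  1.02400481e+00 -2.07205290e+00]
```

Run:
```python
from h import *
from bench import manip
r=np.radians
def look(n,p,yaw,z,rad,z0,z1):
    manip.move_ptp([*p,z],down(yaw)); manip.dwell(.3)
    K=manip.get_calibration("wrist"); im,d=manip.grab_frame("wrist")
    cv2.imwrite(f"pics/w_{n}.png",im[:,:,::-1]); X=cloud(d,K); np.savez(f"w_{n}.npz",d=d,**K)
    print(n,rect(X,p,rad,z0,z1),manip.current_ee_pos(),manip.current_time())
look("seat",(.4455,-.1985),np.pi+r(9.4),.25,.055,.05,.075)
look("cube",(.4659,.1682),np.pi+r(12.5),.2,.04,.03,.05)
a,b=[cv2.imread(f"pics/w_{n}.png") for n in("seat","cube")]
cv2.imwrite("pics/w2.png",cv2.resize(np.hstack([a,b]),(800,300)))
```

```text
seat (array([ 445.2, -198.8]), array([60.3, 59.9]), 9.4, 3257, np.float64(59.9)) [ 0.44556395 -0.19837187  0.24998408] 4.025
cube (array([465.3, 168.3]), array([38.5, 37.9]), 12.4, 1546, np.float64(37.7)) [0.46603858 0.16783931 0.20004403] 5.7583
```

View pics/w2.png

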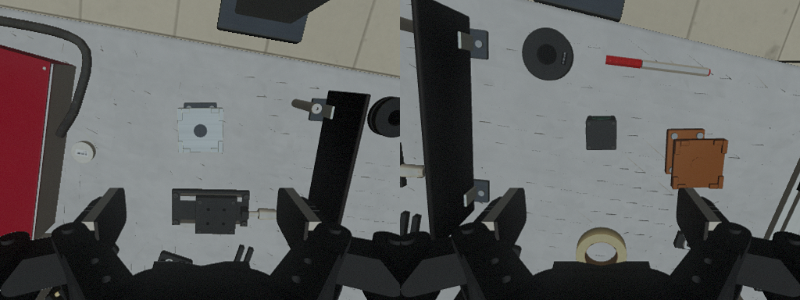

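Run:
```python
import cv2
a=cv2.imread("pics/w_cube.png")[120:270,190:440]
b=cv2.imread("pics/w_seat.png")[100:250,170:420]
import numpy as np
cv2.imwrite("pics/crop.png",cv2.resize(np.hstack([a,b]),(800,240),interpolation=cv2.INTER_CUBIC))
```

```text
(no output)
```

View pics/crop.png

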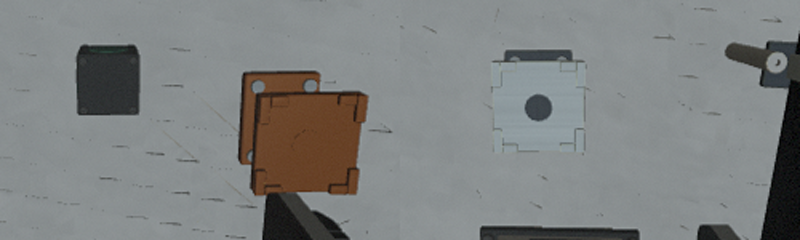

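The crop confirms both. The cube is at (108,80) with a green window in its side. The metal seat is at (538,107), with corner lips and a dark foot, and the brown look-alike is at (308,145). Now the grasp and lift.

Run:
```python
from h import *
from bench import manip
O=down(np.pi+np.radians(12.4))
manip.set_gripper(.75)
manip.move_ptp([.4655,.1682,.08],O)
manip.move_l([.4655,.1682,.010],max_speed=.06)
print(manip.current_force(),manip.current_time())
manip.set_gripper(0.,50)
print(manip.current_grip_width(),manip.current_grip_force(),manip.current_force())
manip.move_l([.4655,.1682,.19],max_speed=.12)
print(manip.current_grip_width(),manip.current_grip_force(),manip.current_force(),manip.current_time())
K=manip.get_calibration("wrist");im,d=manip.grab_frame("wrist");cv2.imwrite("pics/held.png",im[:,:,::-1])
X=cloud(d,K);print(rect(X,(.4655,.1682),.045,.19,.235))
m=(np.hypot(X[...,0]-.4655,X[...,1]-.1682)<.035)&(X[...,2]>.1);print(np.nanpercentile(X[m],[0,5,50,95,100],axis=0))
im,d=manip.grab_frame("scene");cv2.imwrite("pics/held_s.png",im[:,:,::-1])
```

```text
[-0.41898049 -0.78201031  0.27890031] 7.975
0.4322701831241522 50.97420930862427 [-0.68974169  0.78567447  5.74234045]
0.43720635158576837 50.195735692977905 [-0.02243951 -1.05478553 -2.10757443] 9.975
(array([465.5, 167.6]), array([39.5, 84.5]), 12.4, 13255, np.float64(216.7))
[[0.44098494 0.13320908 0.17992289]
 [0.44358715 0.14165221 0.20320305]
 [0.4528615  0.16701179 0.24505411]
 [0.47594031 0.18973848 0.28334934]
 [0.48701564 0.20264174 0.28713166]]
```

View pics/held.png

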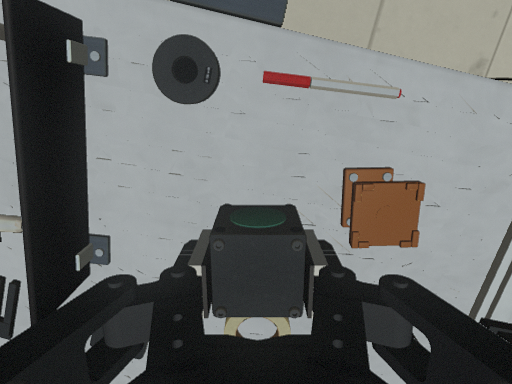

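```bash
cat >> h.py <<'E'
def heldtop(manip):
    K=manip.get_calibration("wrist");p=np.array(manip.current_ee_pos());im,d=manip.grab_frame("wrist")
    X=cloud(d,K)[240:318,208:310].reshape(-1,3)
    X=X[np.abs(X[:,2]-p[2]-.03)<.006]
    A=np.c_[X[:,:2]-p[:2],np.ones(len(X))]; s=np.linalg.lstsq(A,X[:,2],rcond=None)[0]
    a=cv2.minAreaRect((X[:,:2]*1000).astype(np.float32))
    print("top",np.round(a,1) if 0 else a,"tilt",np.round(s[:2],3),"ztop-tcp",round((s[2]-p[2])*1000,1),len(X),"tcp",np.round(p,4)); return im
E
python3 - <<'E'
from h import *
from bench import manip
heldtop(manip)
O=down(np.pi+np.radians(9.4))
manip.move_l([.4452,-.1988,.19],O,max_speed=.15)
manip.move_l([.4452,-.1988,.13],O,max_speed=.08)
manip.dwell(.3)
im=heldtop(manip);cv2.imwrite("pics/above.png",im[:,:,::-1])
print(manip.current_grip_force(),manip.current_time())
im,d=manip.grab_frame("scene");cv2.imwrite("pics/above_s.png",cv2.resize(im[150:330,190:430,::-1],(800,600)))
E
```

```text
top ((466.3072204589844, 169.58709716796875), (36.35956573486328, 40.113014221191406), 12.13383674621582) tilt [-0.008  0.001] ztop-tcp 27.6 7590 tcp [0.4653 0.1681 0.1895]
top ((446.5677490234375, -197.42738342285156), (36.67433547973633, 40.17412185668945), 9.559507369995117) tilt [-0.006  0.001] ztop-tcp 27.6 7594 tcp [ 0.4453 -0.1989  0.1303]
50.20267367362976 13.975
```

View pics/above_s.png

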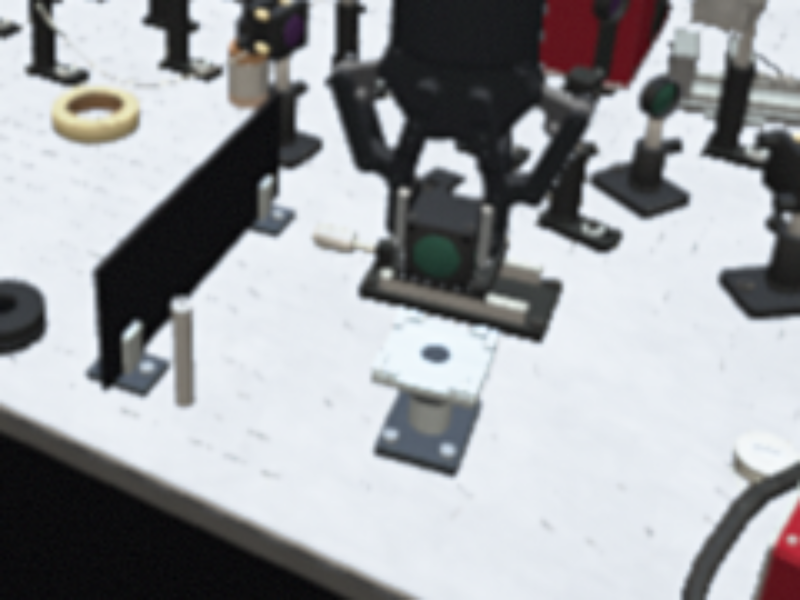

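The level, square cube is at (440,240), directly above the metal seat at (435,355). Its underside is about 11 mm below the TCP, so I'll lower the TCP to 0.086 m and check.

Run:
```python
from h import *
from bench import manip
manip.move_l([.4452,-.1988,.086],max_speed=.05)
manip.dwell(.5)
im=heldtop(manip);print(manip.current_grip_force(),manip.current_force(),manip.current_time())
im,d=manip.grab_frame("scene");cv2.imwrite("pics/fin_s.png",cv2.resize(im[200:310,260:400,::-1],(763,600)))
X=cloud(d,manip.get_calibration("scene"))
print("scene seat",rect(X,(.4452,-.1988),.055,.055,.067))
```

```text
top ((446.3066101074219, -197.38287353515625), (36.308475494384766, 40.08328628540039), 9.316926002502441) tilt [-0.008  0.002] ztop-tcp 27.6 7583 tcp [ 0.4452 -0.1988  0.086 ]
50.20276129245758 [ 0.50870379  0.08740463 -2.72375506] 15.6083
scene seat (array([ 445.7, -200.4]), array([62.9, 59.5]), 9.1, 521, np.float64(60.7))
```

View pics/fin_s.png

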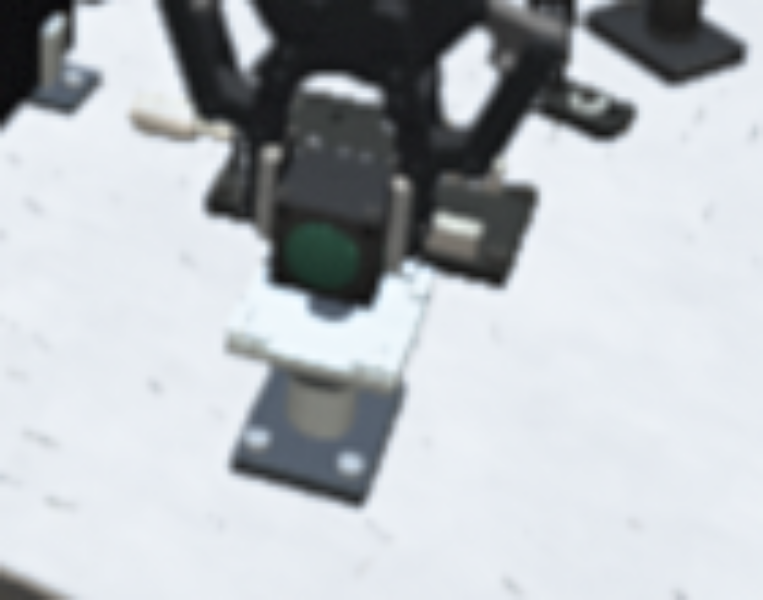

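The cube at (330,240) hangs level and square above the platform at (330,320), with a clear gap and no contact. It is about 1–2 mm off centre, within tolerance, so I'm handing it in.

```bash
python3 -c "
from bench import manip
print(manip.sign_off())"
```

```text
the job is handed in; nothing more can be done
None
```

I've handed the job in: the gripper holds the cube level and square, with its underside about 14 mm above the pocket floor and within about 2 mm of the pocket's centre by my camera measurements; I saw no contact with the guard or seat, and the hand-in call gave no verdict.

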